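Fetch the steel box from behind the front stock

TASK

In the two-lane stock rack, the flat steel box with the loop handle stands at the back of one lane, under the cover, behind a tall front item. Take that front item aside, draw the box out and set it flat on the floor of the grey dispensing tray, then put the front item back upright on the spot where it stood. Set things down rather than dropping or tipping them, and leave the other lane and the bottle by the tray as they are.

Things in the scene. Friction and masses are not known exactly. Their poses are not given: they have to be found in the camera images.
- rack: Fixed steel rack, two lanes. Origin: on the counter, mid-width, below the front edge of the clear cover; +x into the rack (away from robot), +y left. Floor plate 6 mm thick, 270 wide, x -185 to 115 mm. Lane centres y = +65, -65. Cover (60 to 65 mm up) spans x 0 to 115 on three 6 mm walls (sides, middle) found only under it; open floor before it, with flat lines. 22 mm high stop at the back.
- tin_center (a point): Centre (half-way up) of the loose closed steel box: 110 long (x), 60 wide (y), 45 mm high, 0.35 kg, loop handle on its -x end (towards the robot). Stands at the back of either lane, its centre 35 mm behind the cover's front edge: handle and 20 mm of box stick out. It must slide about 120 mm forward before it can be gripped by its sides from above; it slides freely on the rack floor.
- tin_handle (a point): Grip point on the steel box's loop handle, 85 mm from the box's centre along its -x, 25 mm above its underside. The loop of 10 mm round bar stands in the box's x-z plane: it reaches about 50 mm out from the box's end, 6 to 44 mm above the underside, and is pinched from above across its 10 mm thickness (along y).
- jar_center (a point): Centre of a loose short white jar with grey lid, 70 mm diameter, 45 mm high, at the back of the other lane under the cover. Not to be disturbed.
- canister_center (a point): Centre (half-way up) of the loose white round canister with grey lid, upright: 105 mm high, straight-sided, 62 mm diameter, 0.25 kg. Always at the front of the left lane (rack +y), about 120 mm in front of the cover's front edge, close before what stands behind. Its yaw is arbitrary.
- carton_center (a point): Centre (half-way up) of the loose square white carton with a brown band, upright: 58 x 58 x 110 mm high, 0.22 kg. Always at the front of the right lane (rack -y), about 120 mm in front of the cover's front edge; its faces are square to its x and y axes.
- tray_in (a point): Centre of the upper face of the floor of the fixed grey open tray, 5 mm above the counter. Outside 220 mm long (x), 160 wide (y), rim 28 mm above the counter, walls 5 mm. The steel box with handle (160 mm over all) fits only lengthways, either way round. The tray stands left or right of the rack; the counter between them is free.
- bottle_center (a point): Centre of a loose amber bottle, 54 mm diameter, 100 mm high, on the counter about 170 mm from the tray's centre on the robot's side. Not to be disturbed.
Not all that is in view belongs to the job. What is shaped like the part that bears tin_center but orange is not meant.

How it is judged (in metres and radians):
On the way, in this order (a step that is already met when the one before it is completed fails the run):
1. the item in front of the steel box has been taken aside (over 60 mm from its spot) (((y of jar_center in the frame of rack below 0 m and distance of canister_center from where it was at the start of the episode above 0.06 m) or (y of jar_center in the frame of rack above 0 m and distance of carton_center from where it was at the start of the episode above 0.06 m))), for 0.2 s.
2. the steel box has been drawn out (over 80 mm from its start) while that item is aside (distance of tin_center from where it was at the start of the episode above 0.08 m and ((y of jar_center in the frame of rack below 0 m and distance of canister_center from where it was at the start of the episode above 0.06 m) or (y of jar_center in the frame of rack above 0 m and distance of carton_center from where it was at the start of the episode above 0.06 m))), for 0.2 s.
At the end, for the whole second after the job is handed in: The steel box lies flat (within 4.5 degrees) and still on the tray's floor, inside its walls; the canister and the carton both stand upright (within 4.5 degrees), still, with their centres within 20 mm of where they stood at the start (z of tin_center in the frame of tray_in between 0.016 and 0.03 m and x of tin_center in the frame of tray_in between -0.08 and 0.08 m and y of tin_center in the frame of tray_in between -0.06 and 0.06 m and angle between each of tin_center, canister_center, carton_center's own z axis and vertical below 0.08 rad and linear speed of each of tin, canister, carton below 0.02 m/s and distance of each of canister_center, carton_center from where it was at the start of the episode below 0.02 m); the robot touches nothing.
It fails at once if the steel box, canister or carton is dropped or thrown: faster than 0.7 m/s while the gripper does not touch it ((linear speed of tin above 0.7 m/s and contact force between the fingers and tin below 0.1 N) or (linear speed of canister above 0.7 m/s and contact force between the fingers and canister below 0.1 N) or (linear speed of carton above 0.7 m/s and contact force between the fingers and carton below 0.1 N)).
It fails at once if the steel box, canister or carton is tipped by more than 40 degrees (angle between any of tin_center, canister_center, carton_center's own z axis and vertical above 0.7 rad).
It fails at once if the front item of the other lane (the one with the jar) is displaced by more than 20 mm ((y of jar_center in the frame of rack below 0 m and distance of carton_center from where it was at the start of the episode above 0.02 m) or (y of jar_center in the frame of rack above 0 m and distance of canister_center from where it was at the start of the episode above 0.02 m)).
It fails at once if the jar or the bottle is displaced by more than 30 mm or tipped over (distance of any of jar_center, bottle_center from where it was at the start of the episode above 0.03 m or angle between any of jar_center, bottle_center's own z axis and vertical above 0.5 rad).
It also fails if it takes over 69 s, if anything falls off the work surface, if the arm or the gripper's body presses on something with over 40 N, if the wrist force passes 120 N, or if a joint passes its speed limit or range.

ROBOT

A 6-joint arm with a two-finger parallel gripper is mounted at the origin on the work surface. World frame = base frame: x ahead of the robot, y to its left, z up, the work surface at z = 0. Lengths are in mm, angles in rad, forces in N, time in s.
With the tool pointing down it reaches from about 275 to 825 mm from the base axis. Payload 4.9 kg.
Tool frame: the origin (TCP) lies at the very end of the fingers, on their centre line; the grasp point (between the pads) lies 19 mm behind it; z points along the fingers, y is the direction in which the jaws open and shut (so a half turn about z gives the same grasp; the last joint's range is limited). The gripper opens to 85 mm and grips with 20 to 120 N. Pads are 22 mm wide; open, the fingers measure 114 mm over their backs; the gripper's body (76 mm by 85 mm) begins 54 mm behind the grasp point. The pads swing forward as they close: fully open they stand 13 mm farther back than shut.
Start: joints at [-1.402, 0.326, -0.193, 1.052, 0, 1.437], TCP at [164.019, -524.992, 208.181] pointing down, gripper open.
Joint ranges: [-2.65, 2.65], [-0.97, 1.79], [-1.3, 1.35], [-1.93, 2.1], [-1.47, 1.37], [-3.14, 3.14]. Speed limits (rad/s): [2.57, 2.57, 3.14, 3.14, 3.14, 3.14].

INTERFACE

Orientations are given as [roll, pitch, yaw] about the fixed x, y, z axes, in that order (R = Rz(yaw) Ry(pitch) Rx(roll)).
In Python, from bench import bot, solve_ik, imaging gives the robot as it stands. Calls block until the motion is done:
- bot.move_ptp(position, orientation): joint-space move of the TCP to a pose.
- bot.movel(position, rot=None, max_speed=150, threshold=None): straight line of the TCP; rot=None keeps the orientation; max_speed is the mean speed in mm/s. With threshold (N) it stops when the force on the tool has changed by that much, and returns True; else False.
- bot.move_j(angles): joint-space move.
- bot.grip(opening, effort=None): opening from 0.0 (shut) to 1.0 (fully open); effort is the grip in N (None keeps the last); returns when the fingers have stopped.
- bot.dwell(seconds).
- solve_ik(position, orientation): joint angles nearest the present ones, or None.
- bot.get_state(): the state.
- imaging.capture(name): name is "side" or "top"; returns the picture (480x640x3 uint8, blue, green, red); there is no depth.
- imaging.camera_model(name): a dict with "K" (3x3 intrinsics, pixels), "position" and "rotation" of the camera in the world. Camera axes: x right, y up, looking along -z (the intrinsics and any distortion apply to the point x, -y, -z); pixel columns grow to the right and rows downward; lengths in mm; the calibration is good to about 2 mm. A picture is of the moment at which its call begins. camera_model takes no time and is no camera call.
A pose or a line that the arm cannot do raises bot.IKError and nothing moves.
- bot.sign_off(): hands the job in, once; it reports no verdict.
The state is a dict: "t": time; "qpos": joint angles; "joint_velocities": joint speeds; "effort": joint torques, N m; "tcp_pos": TCP position; "orientation": TCP orientation; "contact_force": force on the tool from outside, world axes, zero at the start; "wrist_torque": the same for the moment, N m; "opening": opening from 0.0 (shut) to 1.0 (fully open).
Only numpy, scipy, OpenCV 4.12 (cv2) and the standard library are available. Lean on these libraries where they do the work, as an engineer would, in place of code of your own. Each camera call takes 0.05 s, during which the arm holds its last target.

## Working session

There is one attempt and no reset: what is moved stays moved. The work goes in short steps, each a Python script; the robot and the scene stay as the last script left them, time stands still between calls to the robot, and variables do not carry over. Pictures are saved under pics/ and viewed, and the job is handed in when it is done.

```bash
ls; mkdir -p pics
python3 - <<'E'
from bench import bot, solve_ik, imaging
import cv2
for n in ("side","top"):
    cv2.imwrite(f"pics/{n}0.png",imaging.capture(n)); m=imaging.camera_model(n); print(n,m)
s=bot.get_state();print(s['t'],s['orientation'],s['opening'])
E
```

```text
pics
side {'K': array([[471.41317608,   0.        , 317.98263983],
       [  0.        , 471.41317608, 236.46397062],
       [  0.        ,   0.        ,   1.        ]]), 'position': array([147.2845677 , 881.67142414, 684.79465943]), 'rotation': array([ 0.98908816,  0.02261347, -2.5689958 ])}
top {'K': array([[545.63350447,   0.        , 320.28022472],
       [  0.        , 545.63350447, 241.29759131],
       [  0.        ,   0.        ,   1.        ]]), 'position': array([ 531.77867784,   85.16332511, 1365.86708207]), 'rotation': array([ 0.08865386, -0.00308515, -1.55452196])}
0.1 [-3.14006953e+00 -2.18226182e-04  3.02776275e-01] 0.9974571075885582
```

View pics/side0.png

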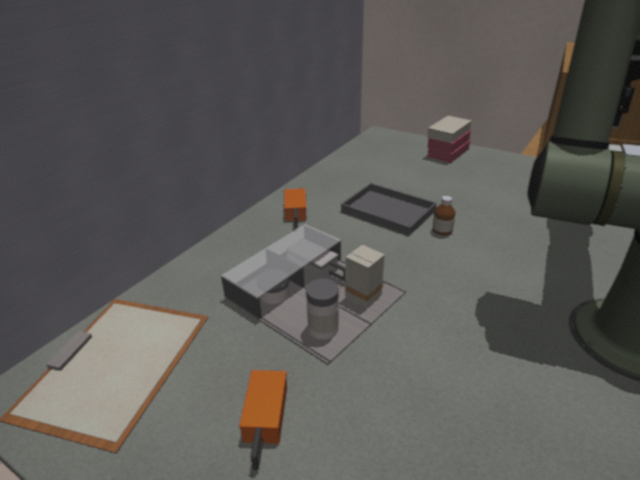

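View pics/top0.png

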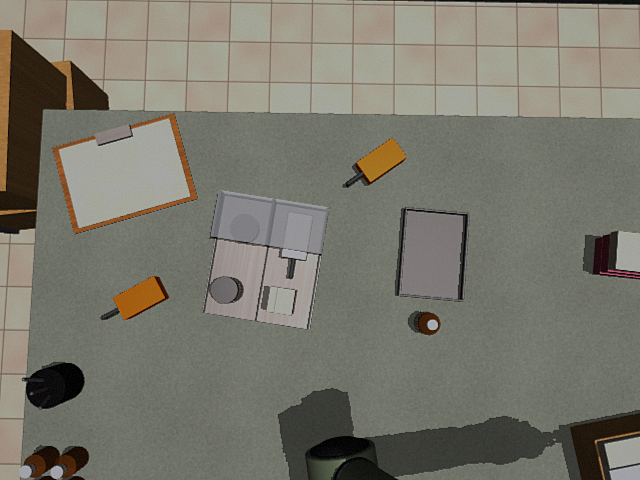

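The top view shows the box with its handle at about (293,262), in the right lane behind the carton at (280,300). The jar is at (243,228), the canister at (225,290), the tray at (432,253) and the bottle at (428,322).

Could be taken for the box: orange look-alikes at (380,160) and (140,297), and the grey box at (297,235). I choose the grey one under the cover and check it in a crop.

```bash
cat > h.py <<'E'
import numpy as np, cv2
from scipy.spatial.transform import Rotation as R
from bench import bot, solve_ik, imaging
def cam(n):
    m=imaging.camera_model(n); return m['K'],np.array(m['position']),R.from_euler('xyz',m['rotation']).as_matrix()
def proj(n,P):
    K,p,M=cam(n); c=(np.atleast_2d(P)-p)@M; c=c*[1,-1,-1]; u=c@K.T; return u[:,:2]/u[:,2:]
def ray(n,uv,z):
    K,p,M=cam(n); uv=np.atleast_2d(uv).astype(float)
    d=np.c_[uv,np.ones(len(uv))]@np.linalg.inv(K).T; d=(d*[1,-1,-1])@M.T
    return p+d*((z-p[2])/d[:,2:])
E
python3 - <<'E'
from h import *
im=cv2.imread('pics/top0.png'); c=im[180:340,190:480]
g=cv2.resize(c,None,fx=2.75,fy=2.75,interpolation=cv2.INTER_CUBIC)
cv2.imwrite('pics/crop0.png',cv2.convertScaleAbs(g,alpha=1.2,beta=20))
im=cv2.imread('pics/side0.png'); c=im[215:365,210:420]
cv2.imwrite('pics/crop1.png',cv2.convertScaleAbs(cv2.resize(c,None,fx=3.8,fy=3.8,interpolation=cv2.INTER_CUBIC),alpha=1.3,beta=20))
print(proj('top',[0,0,0]),proj('side',[0,0,0]),bot.get_state()['tcp_pos'],proj('top',[164,-525,208]))
E
```

```text
[[350.30648049 512.11439587]] [[633.64467332 337.44950489]] [ 163.9280785  -524.42334534  207.48644455] [[612.38620271 474.22259966]]
```

View pics/crop0.png

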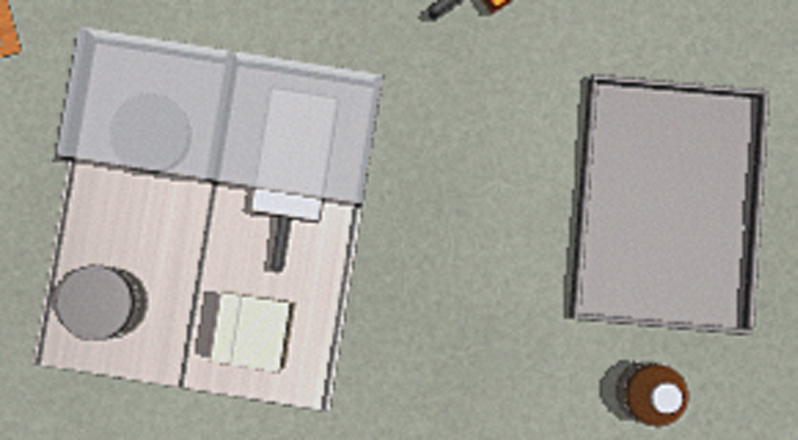

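View pics/crop1.png

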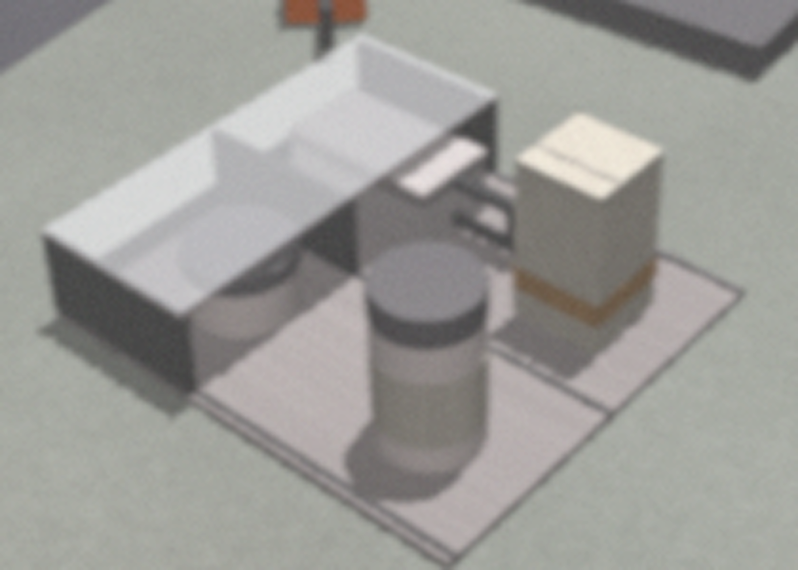

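The crop confirms the steel-grey box: the lid end and bar handle stick out from under the cover in the right lane, behind the carton with the brown band. Next I measure.

Run:
```python
from h import *
im=cv2.imread('pics/top0.png')
f=lambda pts:np.array(pts)/2.75+[190,180]-0.3
# rack
a=ray('top',f([(38,364),(328,410)]),6); print('rack front corners',a.round(1),np.linalg.norm(a[0]-a[1]))
c=ray('top',f([(83,28),(382,74),(362,205),(58,157)]),65); print('cover',c.round(1),[np.linalg.norm(c[i]-c[i-1]).round(1) for i in range(4)])
# carton top mask
h=im.astype(int); 
roi=np.zeros(im.shape[:2],np.uint8); roi[280:322,255:300]=1
hsv=cv2.cvtColor(im,cv2.COLOR_BGR2HSV)
print(hsv[300,270],hsv[300,285],hsv[315,265],hsv[320,300],hsv[255,290],hsv[290,225])
m=((h[...,1]-h[...,0]>=0)&(h.min(2)>150)&(roi>0)&(h[...,1]>=h[...,2]-6)&(h[...,1]>h[...,0]+6)).astype(np.uint8)
cs,_=cv2.findContours(m,0,2);k=max(cs,key=cv2.contourArea);r=cv2.minAreaRect(k);print(r)
b=ray('top',cv2.boxPoints(r),116);print('carton',b.round(1),b.mean(0),np.linalg.norm(b-np.roll(b,1,0),axis=1))
d=ray('top',f([(589,75),(768,92),(752,331),(570,318)]),28);print('tray',d.round(1),d.mean(0),np.linalg.norm(d-np.roll(d,1,0),axis=1))
t=ray('top',f([(251,191),(245,212),(319,221)]),51);print('tin edge',t)
t=ray('top',f([(282,218),(276,271)]),50);print('handle',t)
t=ray('top',f([(666,398)]),100);print('bottle',t)
t=ray('top',f([(98,302)]),111);print('canister',t)
```

```text
rack front corners [[472.3 368.7   6. ]
 [435.6 107.3   6. ]] 263.942361757013
cover [[768.  327.2  65. ]
 [731.6  64.3  65. ]
 [616.5  80.   65. ]
 [654.  345.3  65. ]] [np.float64(115.4), np.float64(265.4), np.float64(116.2), np.float64(267.9)]
[ 34  21 168] [ 42   8 164] [  5  18 157] [ 15  19 162] [120  12 174] [ 10  14 110]
((284.3243103027344, 301.0540466308594), (16.76869773864746, 24.988645553588867), 9.462321281433105)
carton [[479.9 185.7 116. ]
 [535.8 177.6 116. ]
 [530.2 139.8 116. ]
 [474.3 148.  116. ]] [505.03681023 162.75163197 116.        ] [38.13047386 56.54033546 38.28333766 56.5198753 ]
tray [[ 739.5 -122.7   28. ]
 [ 726.8 -283.9   28. ]
 [ 512.6 -268.    28. ]
 [ 521.4 -106.4   28. ]] [ 625.06635589 -195.2212946    28.        ] [218.69212299 161.70465458 214.78072066 161.83570994]
tin edge [[628.08067059 177.64099635  51.        ]
 [609.52531022 182.48469936  51.        ]
 [602.69105487 117.42889421  51.        ]]
handle [[604.84619705 149.97245559  50.        ]
 [558.34520791 154.2543302   50.        ]]
bottle [[ 456.71097222 -176.62408218  100.        ]]
canister [[528.94025235 298.66727717 111.        ]]
```

Run:
```python
from h import *
f=lambda pts:np.array(pts)/2.75+[190,180]-0.3
b=ray('top',f([(217,293),(291,303),(282,372),(210,362)]),116);print('carton',b.round(1),b.mean(0),np.linalg.norm(b-np.roll(b,1,0),axis=1))
g=np.array([(580,114),(663,152),(598,197),(515,158)])/3.8+[210,215]-.3
b=ray('side',g,116);print('carton side',b.round(1),b.mean(0),np.linalg.norm(b-np.roll(b,1,0),axis=1))
for p,y in (([506,170,150],-.143),([576.5,153.5,20],-.13),([536,161,20],-.13),([650,-197,20],-.08),([420,60,80],-.143)):
  for k in (0,np.pi): 
    q=solve_ik(p,[np.pi,0,y+k]); print(p,k, None if q is None else np.round(q,2))
```

```text
carton [[538.  199.4 116. ]
 [530.7 137.8 116. ]
 [473.8 144.1 116. ]
 [481.1 203.7 116. ]] [505.9090853  171.23741606 116.        ] [57.08966013 61.99407315 57.23944899 60.1046893 ]
carton side [[528.3 139.8 116. ]
 [472.4 149.  116. ]
 [483.6 203.  116. ]
 [538.4 195.1 116. ]] [505.66140769 171.73483697 116.        ] [56.20228833 56.65094304 55.19252873 55.37332691]
[506, 170, 150] 0 [ 0.19  0.34 -0.33  0.9   0.   -2.81]
[506, 170, 150] 3.141592653589793 [ 0.19  0.34 -0.33  0.9   0.    0.33]
[576.5, 153.5, 20] 0 [ 0.14  0.59 -0.3   0.68  0.   -2.88]
[576.5, 153.5, 20] 3.141592653589793 [ 0.14  0.59 -0.3   0.68  0.    0.27]
[536, 161, 20] 0 [ 0.16  0.54 -0.4   0.63  0.   -2.85]
[536, 161, 20] 3.141592653589793 [ 0.16  0.54 -0.4   0.63  0.    0.29]
[650, -197, 20] 0 [-0.4   0.72 -0.04  0.81  0.    2.82]
[650, -197, 20] 3.141592653589793 [-0.4   0.72 -0.04  0.81  0.   -0.32]
[420, 60, 80] 0 [-0.03  0.24 -0.69  0.64  0.   -3.03]
[420, 60, 80] 3.141592653589793 [-0.03  0.24 -0.69  0.64  0.    0.11]
```

Run:
```python
from h import *
P=np.pi; o=[P,0,P-.15]
bot.move_ptp([506,171.5,190],o)
bot.movel([506,171.5,68],max_speed=120)
bot.grip(0.0,40); s=bot.get_state();print(s['t'],s['opening'],s['contact_force'].round(1))
bot.movel([506,171.5,110],max_speed=80); s=bot.get_state();print(s['contact_force'].round(1),s['opening'])
bot.movel([415,60,110],max_speed=150)
print(bot.movel([415,60,58],max_speed=40,threshold=6)); 
s=bot.get_state();print(s['t'],s['tcp_pos'],s['contact_force'].round(1))
cv2.imwrite('pics/s1.png',imaging.capture('side'));cv2.imwrite('pics/t1.png',imaging.capture('top')[160:360,180:480])
```

```text
4.375 0.6715295541759496 [-1.3 -1.5  6.8]
[ 1.1 -0.3 -3.5] 0.6714273990615099
True
7.2333 [414.55634005  59.56243938  62.62092275] [-0.3 -1.7  3.3]
```

View pics/s1.png

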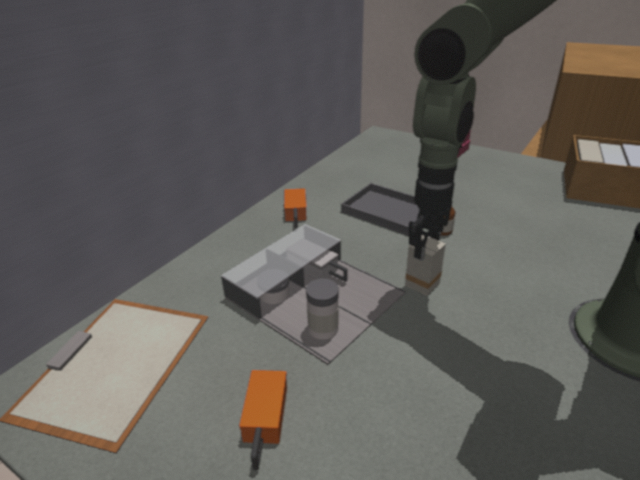

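The side view shows the carton upright on the counter at about (424,268), with the canister untouched and the handle clear at about (338,270). Touch came at TCP z 62.6, against 62 expected. I release it and look at the handle.

Run:
```python
from h import *
P=np.pi
bot.grip(1.0); bot.movel([415,60,150],max_speed=200)
bot.move_ptp([450,-60,250],[P,0,P-.15])
t=imaging.capture('top');s=imaging.capture('side');print(bot.get_state()['t'])
cv2.imwrite('pics/t2f.png',t);cv2.imwrite('pics/s2f.png',s)
cv2.imwrite('pics/t2.png',cv2.resize(t[230:330,250:390],None,fx=5,fy=5,interpolation=cv2.INTER_CUBIC))
cv2.imwrite('pics/s2.png',cv2.resize(s[235:335,280:400],None,fx=6,fy=6,interpolation=cv2.INTER_CUBIC))
```

```text
9.1083
```

View pics/t2.png

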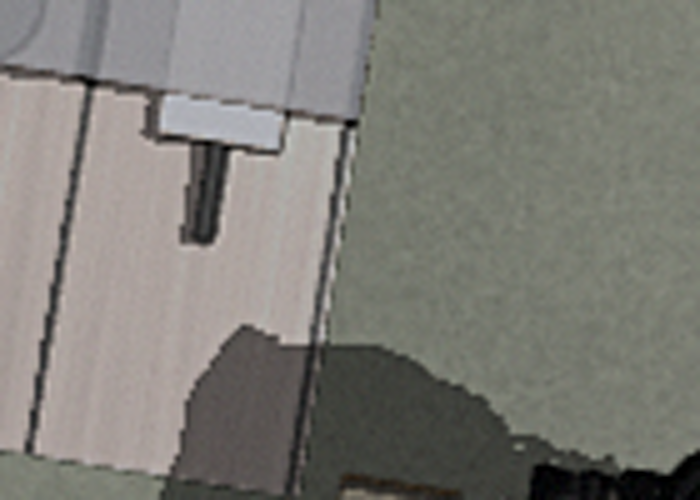

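View pics/s2.png

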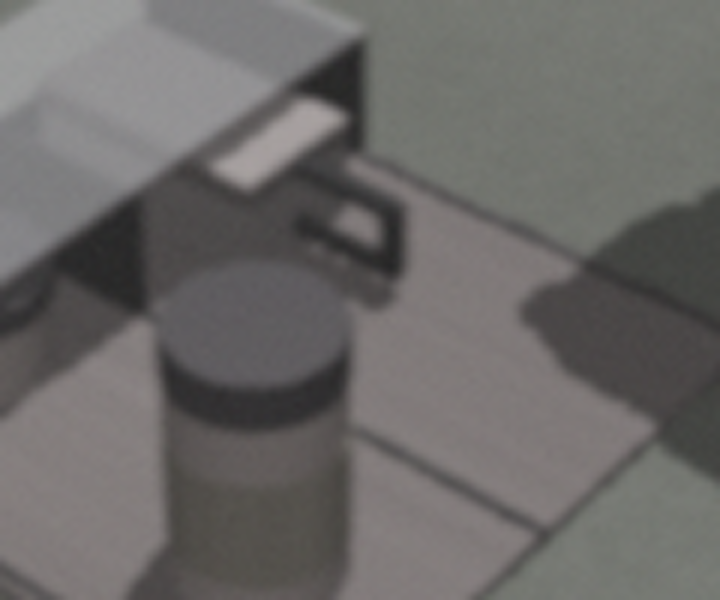

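The top crop shows the handle from (217,145) to (206,242) and the box's front edge from (157,135) to (281,152). The bar's shadow lies on its left.

Run:
```python
from h import *
f=lambda p:np.array(p)/5+[250,230]-.4
e=ray('top',f([(157,134),(281,152)]),51);h=ray('top',f([(217,146),(206,242)]),48)
print(e,e.mean(0),np.linalg.norm(e[0]-e[1]),np.degrees(np.arctan2(-(e[0]-e[1])[0],(e[0]-e[1])[1])));print(h,h.mean(0),np.degrees(np.arctan2(*(h[0]-h[1])[[1,0]])))
g=np.array([(300,167),(393,208)])/6+[280,235]-.4
print('side',ray('side',g,49))
```

```text
[[610.55732865 177.17819833  51.        ]
 [602.84860496 117.19063219  51.        ]] [606.7029668  147.18441526  51.        ] 60.480844176823354 -7.322682650879608
[[605.40518659 148.25602896  48.        ]
 [559.00478072 152.59772362  48.        ]] [582.20498366 150.42687629  48.        ] -5.345612119115608
side [[602.78830658 153.06609194  49.        ]
 [560.04853277 156.99316509  49.        ]]
```

Run:
```python
from h import *
P=np.pi; o=[P,0,P-.125]
bot.move_ptp([577,152.5,160],o)
print(bot.movel([577,152.5,21],max_speed=110,threshold=10)); print(bot.get_state()['contact_force'].round(1))
bot.grip(0.0,40); s=bot.get_state();print(s['t'],s['opening'],s['contact_force'].round(1),s['tcp_pos'])
d=np.array([-np.cos(.14),np.sin(.14),0])
p=np.array([577,152.5,21])
print(bot.movel(list(p+10*d),max_speed=40)); s=bot.get_state();print(s['contact_force'].round(1),s['opening'])
bot.movel(list(p+125*d),max_speed=70); s=bot.get_state();print(s['contact_force'].round(1),s['opening'],s['tcp_pos'],s['t'])
cv2.imwrite('pics/s3.png',imaging.capture('side'))
bot.grip(0.5)
```

```text
False
[-0.2 -0.8 -0.8]
12.2333 0.08879290228304454 [-0.2 -0.6  2.3] [577.06681622 152.24521911  21.19919439]
False
[-0.8 -0.3  4.2] 0.08929768679170429
[1.4 0.1 3.2] 0.0873040614413551 [453.19904462 169.98297397  20.99397935] 14.425
```

View pics/s3.png

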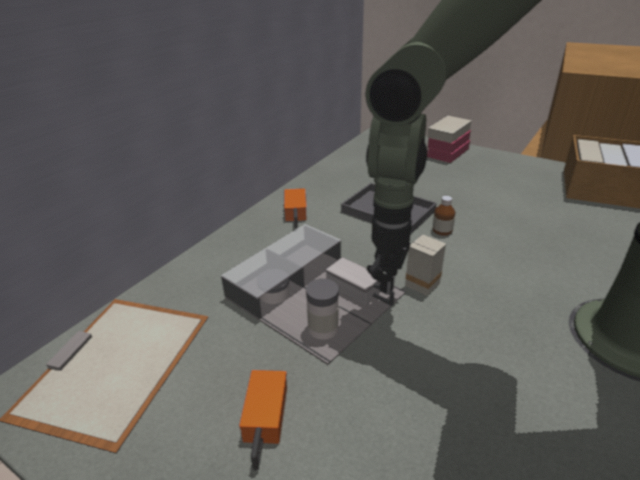

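The box now stands clear of the cover at about (352,280), with canister and carton untouched. I retreat and measure its lid.

Run:
```python
from h import *
P=np.pi
bot.movel([453,170,150],max_speed=200); bot.grip(1.0)
bot.move_ptp([450,-60,250],[P,0,P-.125])
t=imaging.capture('top');print(bot.get_state()['t'])
c=cv2.resize(t[220:330,230:370],None,fx=5,fy=5,interpolation=cv2.INTER_CUBIC)
cv2.imwrite('pics/t4.png',c)
h=t.astype(int); m=((h.min(2)>165)&(h[...,0]>=h[...,2])).astype(np.uint8); m[:230]=0;m[330:]=0;m[:,:250]=0;m[:,320:]=0
m=cv2.morphologyEx(m,cv2.MORPH_OPEN,np.ones((3,3)))
k=max(cv2.findContours(m,0,2)[0],key=cv2.contourArea);r=cv2.minAreaRect(k);print(r)
b=ray('top',cv2.boxPoints(r),51);print(b.round(1),b.mean(0),np.linalg.norm(b-np.roll(b,1,0),axis=1))
```

```text
17.2333
((287.3757019042969, 286.55780029296875), (23.416807174682617, 44.78084182739258), 8.746162414550781)
[[489.2 195.   51. ]
 [595.4 181.2  51. ]
 [587.7 125.2  51. ]
 [481.6 139.5  51. ]] [538.49753477 160.21320363  51.        ] [ 56.05624667 107.10957826  56.46119563 107.0602295 ]
```

View pics/t4.png

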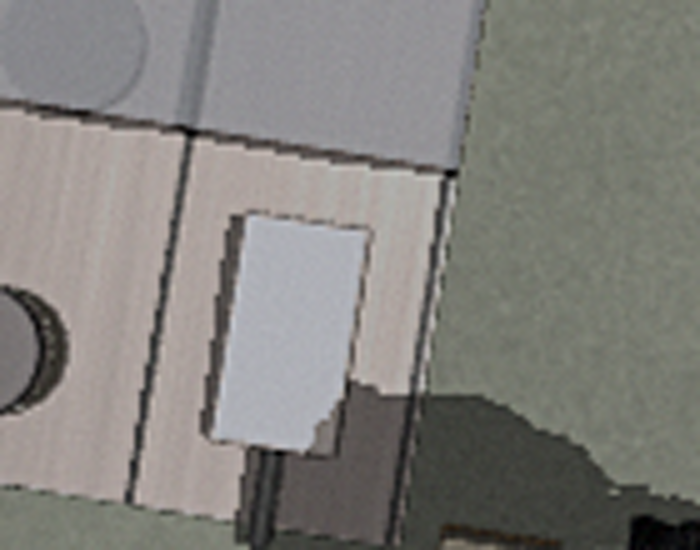

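Lid spans about (242,212) to (335,455) in the crop. That gives a centre of (538,160), a size of 107×56 (true 110×60) and a yaw of -7.4°, as expected. I grip it by the sides.

Run:
```python
from h import *
P=np.pi; o=[P,0,P-.129]; ot=[P,0,P-.075]
bot.move_ptp([537.5,160.5,140],o)
print(bot.movel([537.5,160.5,16],max_speed=100,threshold=10))
bot.grip(0.0,60); s=bot.get_state();print(s['t'],s['opening'],s['contact_force'].round(1),s['tcp_pos'])
bot.movel([537.5,160.5,90],max_speed=80); s=bot.get_state();print(s['contact_force'].round(1),s['opening'])
bot.movel([645,-196.7,90],rot=ot,max_speed=150)
bot.movel([645,-196.7,32],max_speed=80)
cv2.imwrite('pics/s5.png',imaging.capture('side'))
print(bot.movel([645,-196.7,12],max_speed=25,threshold=6)); s=bot.get_state();print(s['t'],s['contact_force'].round(1),s['tcp_pos'],s['opening'])
```

```text
False
20.0417 0.6768088774623643 [-1.2 -1.3  7.1] [538.03679118 160.30330063  17.10927221]
[-0.2 -1.  -2.8] 0.6754132686024145
True
25.3 [-0.9  1.2  4.4] [ 644.76248678 -196.60017127   16.13861408] 0.6751205908246476
```

View pics/s5.png

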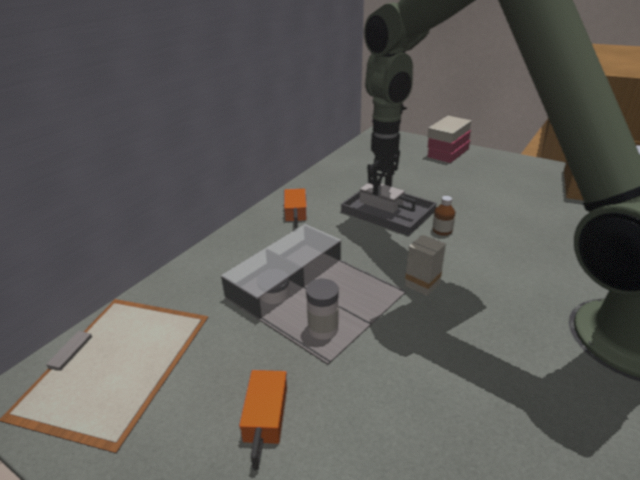

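The box is inside the tray at about (385,200), and contact came at the expected height (17.1 at pick-up, less 1, is 16.1). I release it and check where the carton stands before gripping it again.

Run:
```python
from h import *
P=np.pi
bot.grip(1.0); bot.movel([645,-196.7,160],max_speed=150)
bot.move_ptp([600,-60,260],[P,0,P-.15])
t=imaging.capture('top');print(bot.get_state()['t'])
cv2.imwrite('pics/t6.png',cv2.resize(t[190:390,250:480],None,fx=3,fy=3,interpolation=cv2.INTER_CUBIC))
```

```text
27.5917
```

View pics/t6.png

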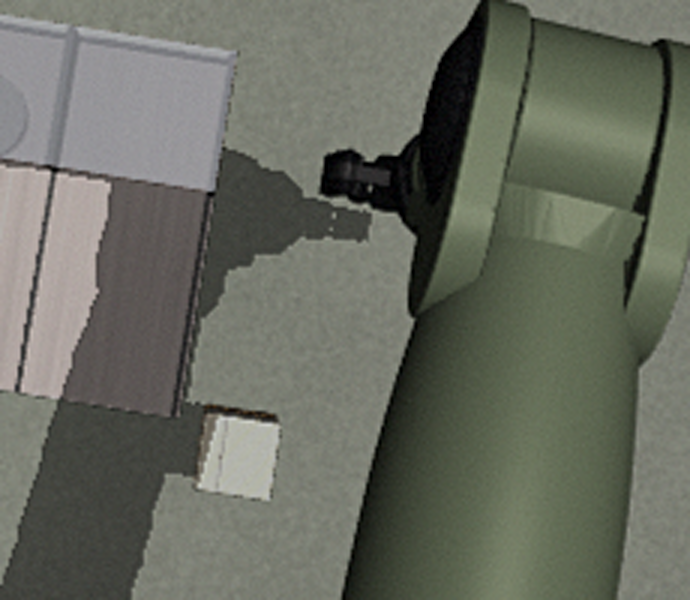

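The arm hides the tray here. The carton stands upright at about (238,457) in the crop. I compare that with its set-down pose and put it back.

Run:
```python
from h import *
P=np.pi; o=[P,0,P-.15]
print(ray('top',np.array([238.5,456.5])/3+[250,190]-.3,110))
bot.move_ptp([415,60,190],o)
print(bot.movel([415,60,62],max_speed=120,threshold=10))
bot.grip(0.0,40); s=bot.get_state();print(s['t'],s['opening'],s['tcp_pos'])
bot.movel([415,60,112],max_speed=80)
bot.movel([506,171.5,112],max_speed=130)
bot.movel([506,171.5,76],max_speed=80)
print(bot.movel([506,171.5,64],max_speed=25,threshold=6)); s=bot.get_state();print(s['t'],s['contact_force'].round(1),s['tcp_pos'])
bot.grip(1.0); bot.movel([506,171.5,190],max_speed=150)
bot.move_ptp([380,-30,330],o)
bot.move_j([-1.402,0.326,-0.193,1.052,0,1.437])
t=imaging.capture('top');s=imaging.capture('side');print(bot.get_state()['t'])
cv2.imwrite('pics/t7.png',t);cv2.imwrite('pics/s7.png',s)
cv2.imwrite('pics/t7c.png',cv2.convertScaleAbs(cv2.resize(t[180:340,190:480],None,fx=2.75,fy=2.75,interpolation=cv2.INTER_CUBIC),alpha=1.2,beta=20))
```

```text
[[414.2662407   59.09270033 110.        ]]
False
30.1083 0.669758630021223 [415.53309818  59.71063135  62.71990661]
True
33.125 [-0.  -0.5  3.9] [506.633769   171.21161472  68.49909761]
37.65
```

View pics/t7c.png

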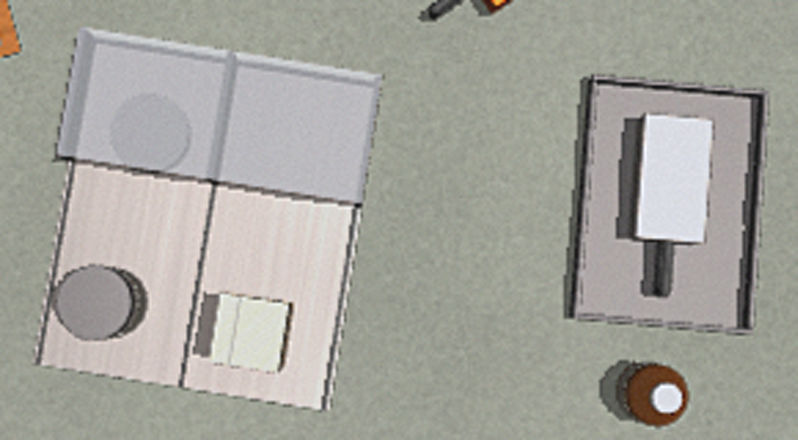

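View pics/s7.png

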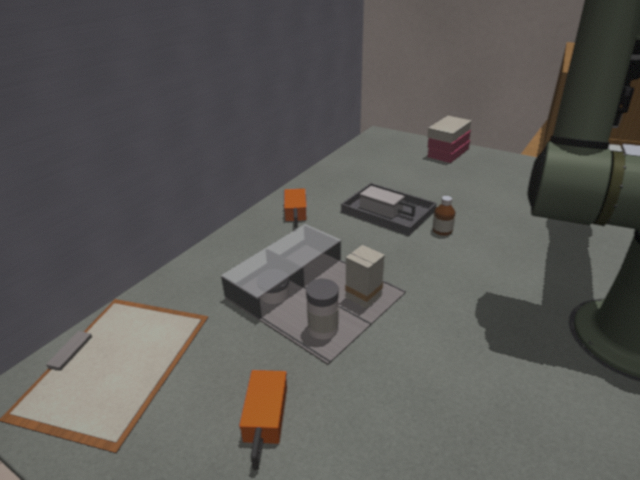

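The box lies flat and inside the tray walls, centred at about (675,178) in the crop. The carton is back at (250,332), the same pixels as at the start. Canister (98,302), jar (150,130) and bottle (657,395) look unmoved. I hand the job in.

Run:
```python
from h import *
bot.sign_off()
```

```text
the job is handed in; nothing more can be done
```

The steel box is flat on the tray floor, the carton is back upright on its spot, and I handed the job in at about 38 s of the 69 s allowed. No verdict is reported, so the result rests on my own checks.

- **Carton:** It stood in front of the box, in the right lane. I set it aside on the counter and put it back with the same tool pose I picked it up with.
- **Box:** I pulled it out about 125 mm by its loop handle, gripped it by the sides and set it down lengthways in the tray. It touched down within 1 mm of the expected height.
- **Last pictures:** The box is clear of all the tray walls. By eye, the carton is at its starting pixels to within a pixel or so, and the canister, jar and bottle look unmoved. The arm is back at its start pose, clear of everything.

No check failed. The one small disagreement was between the two cameras: they differed by about 2–5 mm on the handle position, and the grip tolerated that.

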